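# Slide the bamboo board out over the shelf edge

## Task

Someone on the far side of the worktop wants to pick up the thin bamboo board, but it lies flat on the white shelf riser and cannot be got hold of. Push it along the shelf, without lifting or tipping it, until 40 mm of it sticks out past the riser's blue-trimmed edge (the one away from the robot), square to that edge, and leave it lying there. Leave the dark slate board and everything else where it stands.

Things in the scene. Friction and masses are not known exactly. Their poses are not given: they have to be found in the camera images.
- board: thin bamboo board, pale with two dark stripes along x on top, 120 (x) by 160 (y) by 8 (z) mm, about 0.15 kg, loose, flat on the riser, wider than the gripper opens. Origin at the centre of its underside. Starts wholly on the riser, 160 mm sides within 0.3 rad of the riser's long edges, +x side towards the blue trim. Slides under a light push (about 1 N) and stops when the push stops.
- slate: plain dark grey slate board of the same size, 120 by 160 by 8 mm, lying beside the bamboo board on the riser, on either side of it, at least 20 mm away; origin at the centre of its underside; to be left alone
- riser: white shelf riser that stands fixed on the worktop and cannot shift: flat top 260 (x) by 520 (y) mm, 90 mm above the worktop, no rim, two side panels under it. Origin on the worktop under its centre; +x points away from the robot, to the blue-trimmed edge. It may stand turned by up to 0.15 rad.
- riser_edge (a point): middle of the riser's blue-trimmed far long edge, at the height of its top surface, 130 mm along the riser's +x from its centre; axes as the riser's: x straight out past the edge, y along the edge, z up
- spice: small spice jar with a red lid, 36 mm across, 55 mm high, on the riser's top near its left end; origin at the centre of its underside
- eggcup: blue egg cup, 42 mm across, 50 mm high, on the riser's top near its right end; origin at the centre of its underside
- mug: white mug, 82 mm across, 95 mm high, on the worktop to the left of the riser; origin at the centre of its underside
- honey: amber honey jar with a yellow lid, 64 mm across, 65 mm high, on the worktop to the left of the riser; origin at the centre of its underside
- mill: dark wooden pepper mill, 56 mm across, 168 mm high, on the worktop to the right of the riser; origin at the centre of its underside
Not all that is in view belongs to the job. What is shaped like the board but orange or pink is not meant.

How it is judged:
By the outcome, as a careful person would: the job done as asked, in the order asked, and still so for the second after the job is handed in, with the robot touching nothing.
It also fails if it takes over 38 s, if anything falls off the work surface, if the arm or the gripper's body presses on something with over 40 N, if the wrist force passes 120 N, or if a joint passes its speed limit or range.

## Robot

A 6-joint arm with a two-finger parallel gripper is mounted at the origin on the work surface. World frame = base frame: x ahead of the robot, y to its left, z up, the work surface at z = 0. Lengths are in m, angles in rad, forces in N, time in s.
With the tool pointing down it reaches from about 0.35 to 0.775 m from the base axis. Payload 7.3 kg.
Tool frame: the origin (TCP) lies at the very end of the fingers, on their centre line; the grasp point (between the pads) lies 19 mm behind it; z points along the fingers, y is the line along which they close (so a half turn about z gives the same grasp; the last joint's range is limited). The gripper opens to 92 mm and grips with 3 to 60 N. Pads are 19 mm wide; open, the fingers measure 130 mm over their backs; the gripper's body (75 mm by 190 mm) begins 47 mm behind the grasp point.
Start: joints at [-1.476, 0.342, 1.524, -0, 1.275, -0.146], TCP at [0.125, -0.51, 0.227] pointing down, gripper open.
Joint ranges: [-2.53, 2.53], [-0.77, 2.02], [0.04, 2.7], [-1, 4.14], [0.28, 2.66], [-3.11, 3.11]. Speed limits (rad/s): [2.57, 2.57, 3.14, 3.14, 3.14, 3.14].

## Interface

Orientations are given as [roll, pitch, yaw] about the fixed x, y, z axes, in that order (R = Rz(yaw) Ry(pitch) Rx(roll)).
In Python, from cell import observe, read_camera, get_calibration, hand_in, search_frame gives the robot as it stands.
- The arm moves only by the tool step_arm, never from a script. Its argument "commands" is a list of rows, each an object with "translation": the shift along the tool's x, y, z in mm, a list of three; "roll": the turn about the tool's z in rad. In form: [{"translation": [x, y, z], "roll": roll}, ...]. A call has 1 to 20 rows; each row shifts and turns the commanded pose from where the row before left it, along the tool's axes as they then stand; what a row does not reach is not made up. A row lasts 1/12 s, in which the tool goes at most 41.7 mm and 7.16 degrees, less where a joint would pass 70% of its speed; a pose out of reach is approached as far as the arm can. A call is refused whole if a number of a shift passes 41.7 or a number of a turn 0.125, either way. A call with a gripper value outside its range is refused whole. "fingers" is the opening, from 0 (shut) to 1 (fully open), set as the call begins (left out, the last holds). The fingers move at their own pace and stop on an object; "grip_force" is the grip in N (left out, the last holds). Time passes only in rows, so rows that do not move let the fingers close. It gives the time, the measured TCP pose, the force, the opening and the grip force at its end, in the units of the state.
- observe(): the state, without advancing time (a new reading comes with each control period).
- read_camera(name): name is "side" or "top"; returns the picture (384x512x3 uint8, red, green, blue); there is no depth.
- get_calibration(name): a dict with "camera_matrix" (3x3 intrinsics, pixels), "dist_coeffs" ([k1, k2, p1, p2, k3] as OpenCV has them; the pictures are not rectified), "world_from_camera" (4x4, takes a point from camera to world coordinates). Camera axes: x right, y up, looking along -z (the intrinsics and any distortion apply to the point x, -y, -z); pixel columns grow to the right and rows downward; lengths in m; the calibration is good to about 2 mm. A picture is of the moment at which its call begins. get_calibration takes no time and is no camera call.
- hand_in(): hands the job in; it is judged then, once.
Trained networks look in the newest picture that a camera, given by its name, has taken for a name from the list of things; names that differ only in an ending like _2 or _b are one class to them, and where a whole thing is asked for, a point or a joint stands for the part that bears it (a point fixed in the world has none). Each returns a list of dicts, best first, with "confidence" (0 to 1); they miss things now and then, are a little off and sometimes report something else, mostly with a low value. They report only what shows in the picture. A call takes as long as a camera call. They do not tell look-alikes from the thing itself.
- search_frame(camera, name): "at" ([x, y, z] in m, in world coordinates, good to about 4 mm: the middle of the surface that is visible of it).
The state is a dict: "time": time; "qpos": joint angles; "qvel": joint speeds; "joint_efforts": joint torques, N m; "tool_pos": TCP position; "tool_rot": TCP orientation; "contact_force": force on the tool from outside, world axes, zero at the start; "torque": the same for the moment, N m; "opening": finger opening in m; "grip_force": force on a finger pad.
Only numpy, scipy, OpenCV 4.12 (cv2) and the standard library are available. Lean on these libraries where they do the work, as an engineer would, in place of code of your own. Each camera call takes 0.05 s, during which the arm holds its last target. There are 200 camera calls.

## Working session

There is one attempt and no reset: what is moved stays moved. The work goes in short steps, Python scripts to look and compute and a tool call to move; the robot and the scene stay as the last step left them, time stands still between calls to the robot, and variables do not carry over. Pictures are saved under pics/ and viewed, at most 10 in all, crops included, and the job is handed in when it is done.

Besides the shell and the picture viewer there is one more tool, called after "Call:" in YAML: its name, and indented under it one key for each argument. step_arm: Moves the arm, as the interface text tells. Its arguments: {"type":"object","properties":{"commands":{"type":"array"},"fingers":{"type":"number"},"grip_force":{"type":"number"}},"required":["commands"]}

```bash
mkdir -p pics
python3 - <<'E'
from cell import *
import cv2,numpy as np
for c in("top","side"):
    cv2.imwrite(f"pics/{c}0.png",read_camera(c)[:,:,::-1])
    k=get_calibration(c);print(c,np.round(k["camera_matrix"],1).tolist(),k["dist_coeffs"],np.round(k["world_from_camera"],3).tolist())
for n in("board","slate","riser","riser_edge","spice","eggcup"):
    print(n,[(np.round(d["at"],3).tolist(),round(d["confidence"],2)) for d in search_frame("top",n)])
s=observe();print(s["time"],s["tool_pos"],s["tool_rot"],s["opening"])
E
```

```text
top [[429.3, 0.0, 249.0], [0.0, 429.3, 198.7], [0.0, 0.0, 1.0]] [-0.13398635  0.          0.          0.          0.        ] [[-0.025, 0.996, -0.087, 0.439], [-0.999, -0.023, 0.022, 0.007], [0.02, 0.087, 0.996, 1.324], [0.0, 0.0, 0.0, 1.0]]
side [[418.3, 0.0, 253.0], [0.0, 418.3, 198.6], [0.0, 0.0, 1.0]] [-0.02709739  0.          0.          0.          0.        ] [[-0.949, 0.18, -0.258, 0.241], [-0.315, -0.566, 0.762, 0.881], [-0.009, 0.805, 0.594, 0.805], [0.0, 0.0, 0.0, 1.0]]
board [([0.344, -0.176, 0.008], 0.84), ([0.396, -0.403, 0.009], 0.59)]
slate [([0.612, 0.061, 0.098], 0.57)]
riser [([0.571, -0.044, 0.088], 0.72)]
riser_edge [([0.566, -0.04, 0.092], 0.96), ([0.662, -0.273, 0.123], 0.55)]
spice [([0.66, 0.189, 0.148], 0.75), ([0.589, -0.414, 0.122], 0.51)]
eggcup [([0.659, -0.273, 0.121], 0.73)]
0.4 [ 0.12522418 -0.50980444  0.22662486] [-3.14142779e+00 -3.51901020e-05  2.40815015e-01] 0.09206031845344294
```

View pics/top0.png

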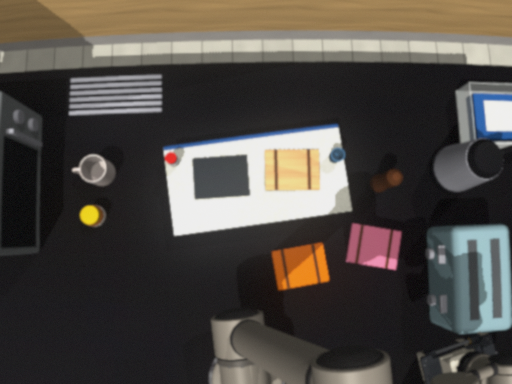

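View pics/side0.png

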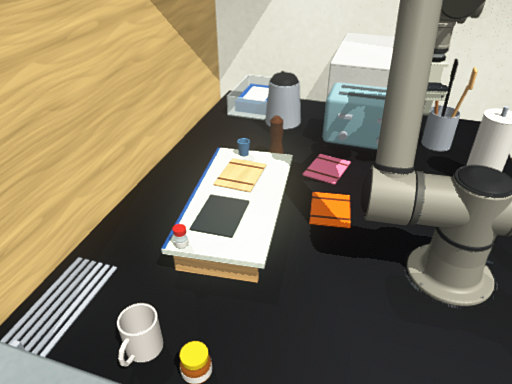

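The top view shows the bamboo board at about (292,170), between the slate at (221,177) and the egg cup at (337,155). The blue edge runs from (164,148) to (339,125), and the orange and pink look-alikes lie on the worktop. The network's "board" hits are those look-alikes, so I'll measure the real board by colour.

```bash
cat > h.py <<'E'
from cell import *
import cv2,numpy as np
def world(c,px,z):
    k=get_calibration(c);K=np.array(k["camera_matrix"]);T=np.array(k["world_from_camera"])
    u=cv2.undistortPoints(np.float64(px).reshape(-1,1,2),K,np.float64(k["dist_coeffs"]))[:,0]
    d=np.c_[u[:,0],-u[:,1],-np.ones(len(u))]@T[:3,:3].T
    z=np.broadcast_to(z,len(u))
    return (T[:3,3]+d*((z-T[2,3])/d[:,2])[:,None])[:,:2]
def big(m,roi=None):
    m=m.astype(np.uint8)
    if roi:
        q=np.zeros_like(m);a,b,c,d=roi;q[b:d,a:c]=m[b:d,a:c];m=q
    cs=cv2.findContours(m,cv2.RETR_EXTERNAL,cv2.CHAIN_APPROX_NONE)[0]
    return max(cs,key=cv2.contourArea)
def rect(c,cnt,z):
    p=world(c,cnt[:,0],z); r=cv2.minAreaRect(np.float32(p*1000)); return r,cv2.boxPoints(r)
def measure(c,img):
    hsv=cv2.cvtColor(img,cv2.COLOR_RGB2HSV).astype(int);H,S,V=hsv[...,0],hsv[...,1],hsv[...,2]
    roi=(155,100,360,240) if c=="top" else (160,140,300,285)
    out={}
    out["board"]=rect(c,big(cv2.morphologyEx(((H>10)&(H<30)&(S>60)&(V>120)).astype(np.uint8),cv2.MORPH_CLOSE,np.ones((5,5))),(180,100,335,198) if c=="top" else (205,145,275,200)),.098)
    out["slate"]=rect(c,big((V<110),(180,150,256,205) if c=="top" else (180,190,255,240)),.098)
    yy,xx=np.where((H>95)&(H<130)&(S>110)&(V>60));q=(xx>roi[0])&(xx<roi[2]-24*(c=="top"))&(yy>roi[1])&(yy<roi[3])
    out["trim"]=world(c,np.c_[xx[q],yy[q]],.09)*1000
    return out
E
python3 - <<'E'
from h import *
for c in("top","side"):
    im=read_camera(c);o=measure(c,im)
    for n in("board","slate"):print(c,n,np.round(o[n][0][0]),np.round(o[n][0][1]),round(o[n][0][2],1),np.round(o[n][1]).tolist())
    t=o["trim"];l=cv2.fitLine(np.float32(t),cv2.DIST_HUBER,0,.01,.01).ravel()
    print("trim",len(t),l, np.round(t[t[:,1].argmin()]),np.round(t[t[:,1].argmax()]))
im=read_camera("top")
if 1:
    w=big(cv2.cvtColor(im,cv2.COLOR_RGB2HSV)[...,2]>130,(155,100,360,240));r=rect("top",w,.09);print(r[0],np.round(r[1]).tolist())
a=cv2.resize(im[110:250,150:370],None,fx=3.5,fy=3.5,interpolation=cv2.INTER_CUBIC);cv2.imwrite("pics/c1.png",a[:,:,::-1])
E
```

```text
top board [ 628. -147.] [158. 120.] 89.0 [[566.0, -225.0], [686.0, -227.0], [689.0, -69.0], [569.0, -67.0]]
top slate [612.  60.] [114. 153.] 2.6 [[551.0, 134.0], [558.0, -19.0], [672.0, -13.0], [665.0, 139.0]]
trim 606 [ 1.13764055e-01 -9.93507802e-01  7.31888855e+02 -2.52497940e+01] [ 766. -282.] [701. 224.]
side board [ 626. -138.] [165. 120.] 89.3 [[565.0, -220.0], [685.0, -221.0], [687.0, -56.0], [567.0, -55.0]]
side slate [610.  69.] [116. 159.] 2.6 [[549.0, 146.0], [556.0, -13.0], [672.0, -8.0], [665.0, 151.0]]
trim 321 [ 1.12536855e-01 -9.93647575e-01  7.26611389e+02  7.67724514e+00] [ 674. -351.] [700. 228.]
((603.9149169921875, -45.5390625), (262.523681640625, 523.4530639648438), 6.600003719329834) [[443.0, 199.0], [504.0, -321.0], [764.0, -290.0], [704.0, 230.0]]
```

View pics/c1.png

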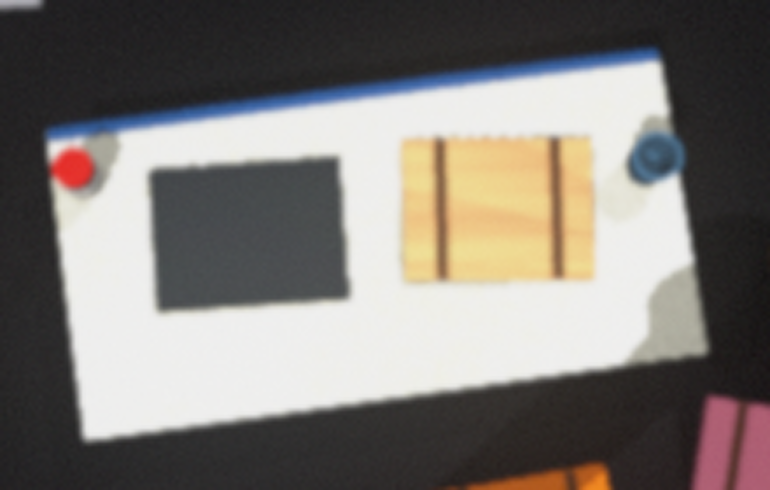

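The measurements agree: riser yaw is 0.115, the far edge lies at n≈724.8 mm, and the board is at n≈607 mm with yaw −0.019. The plan is to push with the open fingers held parallel to the edge, so the board squares itself against them.

Call:
step_arm:
  commands:
    - {"translation": [0, 0, 0], "roll": 0.063}
    - {"translation": [0, 0, 0], "roll": 0.063}
    - {"translation": [24.4, -16.8, 0], "roll": 0}
    - {"translation": [24.4, -16.8, 0], "roll": 0}
    - {"translation": [24.4, -16.8, 0], "roll": 0}
    - {"translation": [24.4, -16.8, 0], "roll": 0}
    - {"translation": [24.4, -16.8, 0], "roll": 0}
    - {"translation": [24.4, -16.8, 0], "roll": 0}
    - {"translation": [24.4, -16.8, 0], "roll": 0}
    - {"translation": [24.4, -16.8, 0], "roll": 0}
    - {"translation": [24.4, -16.8, 0], "roll": 0}
    - {"translation": [24.4, -16.8, 0], "roll": 0}
    - {"translation": [24.4, -16.8, 0], "roll": 0}
    - {"translation": [24.4, -16.8, 0], "roll": 0}
    - {"translation": [24.4, -16.8, 0], "roll": 0}
    - {"translation": [24.4, -16.8, 0], "roll": 0}
    - {"translation": [24.4, -16.8, 0], "roll": 0}
    - {"translation": [24.4, -16.8, 0], "roll": 0}
    - {"translation": [24.4, -16.8, 0], "roll": 0}
    - {"translation": [24.4, -16.8, 0], "roll": 0}
  fingers: 1

```text
time: 2.22
tool_pos: [0.5279, -0.1579, 0.2268]
tool_rot: [3.141, -0.0, 0.115]
contact_force: [1.0, -0.6, -0.0]
opening: 0.0916
grip_force: 0.0
```

Call:
step_arm:
  commands:
    - {"translation": [0, 0, 30], "roll": 0}
    - {"translation": [0, 0, 30], "roll": 0}
    - {"translation": [0, 0, 30], "roll": 0}
    - {"translation": [0, 0, 20], "roll": 0}
    - {"translation": [0, 0, 10], "roll": 0}
    - {"translation": [0, 0, 5], "roll": 0}
    - {"translation": [0, 0, 4], "roll": 0}
    - {"translation": [0, 0, 3.5], "roll": 0}
    - {"translation": [0, 0, 0], "roll": 0}
    - {"translation": [0, 0, 0], "roll": 0}

```text
time: 3.05
tool_pos: [0.5274, -0.1594, 0.0951]
tool_rot: [3.141, -0.001, 0.115]
contact_force: [0.4, -0.1, 0.1]
opening: 0.0922
grip_force: 0.0
```

Run:
```python
from h import *
ims=[read_camera(c) for c in("side","top")]
a=cv2.resize(ims[0][130:270,160:320],None,fx=3.5,fy=3.5,interpolation=cv2.INTER_CUBIC)
cv2.imwrite("pics/c2.png",a[:,:,::-1]);s=observe();print(s["tool_pos"],s["contact_force"],s["time"])
```

```text
[ 0.52736719 -0.15939718  0.0950856 ] [-0.80994088  1.08541993  0.41236555] 3.15
```

View pics/c2.png

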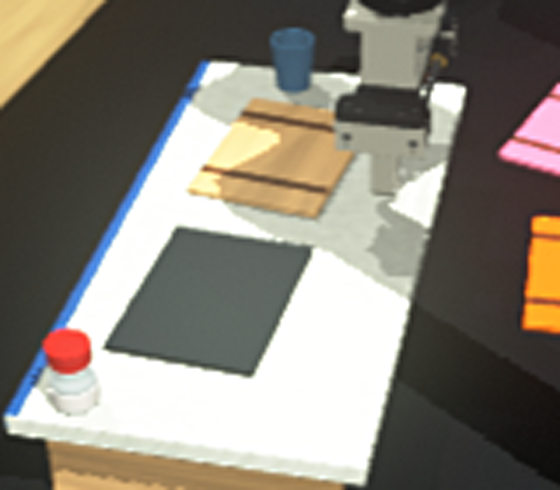

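The fingers are at crop (385,175), behind the rear edge of the board and clear of the slate. I'll lower slightly and push most of the way, slowly.

Call:
step_arm:
  commands:
    - {"translation": [0, 0, 1.5], "roll": 0}
    - {"translation": [6, 0, 0], "roll": 0}
    - {"translation": [6, 0, 0], "roll": 0}
    - {"translation": [6, 0, 0], "roll": 0}
    - {"translation": [6, 0, 0], "roll": 0}
    - {"translation": [6, 0, 0], "roll": 0}
    - {"translation": [6, 0, 0], "roll": 0}
    - {"translation": [6, 0, 0], "roll": 0}
    - {"translation": [6, 0, 0], "roll": 0}
    - {"translation": [6, 0, 0], "roll": 0}
    - {"translation": [6, 0, 0], "roll": 0}
    - {"translation": [6, 0, 0], "roll": 0}
    - {"translation": [6, 0, 0], "roll": 0}
    - {"translation": [6, 0, 0], "roll": 0}
    - {"translation": [6, 0, 0], "roll": 0}
    - {"translation": [6, 0, 0], "roll": 0}
    - {"translation": [6, 0, 0], "roll": 0}
    - {"translation": [4, 0, 0], "roll": 0}
    - {"translation": [2, 0, 0], "roll": 0}
    - {"translation": [0, 0, 0], "roll": 0}

```text
time: 4.82
tool_pos: [0.6287, -0.1474, 0.0927]
tool_rot: [3.141, -0.0, 0.115]
contact_force: [-0.5, -0.1, 0.0]
opening: 0.0916
grip_force: 0.0
```

Run:
```python
from h import *
ims=[read_camera(c) for c in("side","top")]
a=cv2.resize(ims[0][130:270,160:320],None,fx=3,fy=3,interpolation=cv2.INTER_CUBIC)
b=cv2.resize(ims[1][100:240,240:360],None,fx=3,fy=3,interpolation=cv2.INTER_CUBIC)
cv2.imwrite("pics/c3.png",np.hstack([a[:,:420],b])[:,:,::-1]);s=observe();p=s["tool_pos"]*1000;print(p,s["contact_force"],p[0]*.9934+p[1]*.1146)
```

```text
[ 628.24836515 -147.47158596   92.70856807] [ 0.31154299 -0.29670915  0.45579856] 607.2016821849531
```

View pics/c3.png

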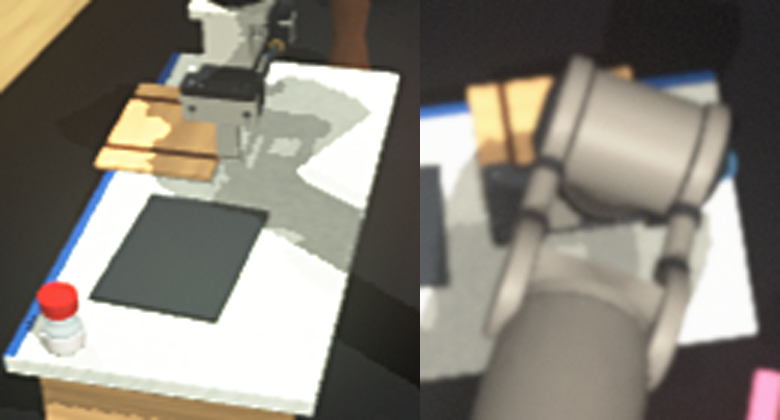

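The board is now square to the fingers and projects a little past the trim. The arm hides it from above, so I'll back off to measure it properly.

Call:
step_arm:
  commands:
    - {"translation": [-10, 0, 0], "roll": 0}
    - {"translation": [-20, 0, 0], "roll": 0}
    - {"translation": [-10, 0, -25], "roll": 0}
    - {"translation": [0, 0, -35], "roll": 0}
    - {"translation": [0, 0, -35], "roll": 0}
    - {"translation": [0, 0, -35], "roll": 0}
    - {"translation": [-25, 25, 0], "roll": 0}
    - {"translation": [-25, 25, 0], "roll": 0}
    - {"translation": [-25, 25, 0], "roll": 0}
    - {"translation": [-25, 25, 0], "roll": 0}
    - {"translation": [-25, 25, 0], "roll": 0}
    - {"translation": [-25, 25, 0], "roll": 0}
    - {"translation": [-25, 25, 0], "roll": 0}
    - {"translation": [-25, 25, 0], "roll": 0}
    - {"translation": [-25, 25, 0], "roll": 0}
    - {"translation": [-25, 25, 0], "roll": 0}
    - {"translation": [0, 0, 0], "roll": 0}

```text
time: 6.33
tool_pos: [0.3647, -0.4335, 0.2228]
tool_rot: [3.139, 0.001, 0.109]
contact_force: [0.6, -0.5, -0.2]
opening: 0.0918
grip_force: 0.0
```

```bash
cat > m.py <<'E'
from h import *
import sys
ims=[read_camera(c) for c in("side","top")]
for c,im in zip(("side","top"),ims):
    hsv=cv2.cvtColor(im,cv2.COLOR_RGB2HSV).astype(int);H,S,V=hsv[...,0],hsv[...,1],hsv[...,2]
    roi=(180,90,335,198) if c=="top" else (185,140,275,200)
    m=cv2.morphologyEx(((H>8)&(H<32)&(S>60)&(V>60)).astype(np.uint8),cv2.MORPH_CLOSE,np.ones((5,5)))
    r=rect(c,big(m,roi),.098);P=world(c,big(m,roi)[:,0],.098)*1000
    roi=(155,90,330,240) if c=="top" else (160,140,300,285)
    yy,xx=np.where((H>95)&(H<130)&(S>110)&(V>60));q=(xx>roi[0])&(xx<roi[2])&(yy>roi[1])&(yy<roi[3])
    t=world(c,np.c_[xx[q],yy[q]],.09)*1000
    l=cv2.fitLine(np.float32(t),cv2.DIST_HUBER,0,.01,.01).ravel();yaw=np.arctan2(-l[0]*np.sign(l[1]),abs(l[1]))
    n=np.array([np.cos(yaw),np.sin(yaw)]);tt=np.sort(t@n);cen=np.array(r[0][0])
    print(c,"board",cen,r[0][1],r[0][2],"riseryaw deg",np.degrees(yaw),"trim n pct",np.percentile(tt,[5,50,95]),"centre n",cen@n,"ext",np.percentile(P@n,[3,97]))
w=big(cv2.cvtColor(ims[1],cv2.COLOR_RGB2HSV)[...,2]>130,(155,100,360,240));print("riser",rect("top",w,.09)[0])
a=cv2.resize(ims[0][130:270,160:300],None,fx=3,fy=3,interpolation=cv2.INTER_CUBIC)
b=cv2.resize(ims[1][100:240,240:360],None,fx=3,fy=3,interpolation=cv2.INTER_CUBIC)
cv2.imwrite(sys.argv[1],np.hstack([a,b])[:,:,::-1]);s=observe();p=s["tool_pos"]*1000;print(s["time"],p,p[0]*.9934+p[1]*.1146)
E
python3 m.py pics/c4.png
```

```text
side board [ 724.87286377 -157.12571716] (179.700439453125, 337.5108947753906) 25.817058563232422 riseryaw deg 6.2896247 trim n pct [704.92800042 722.73319685 727.26452527] centre n 703.2959259231179 ext [620.38758704 789.58013981]
top board [ 700.68927002 -131.06590271] (125.31748962402344, 167.6622772216797) 6.350952625274658 riseryaw deg 6.526414 trim n pct [719.54013073 724.26183171 729.0047168 ] centre n 681.2513688888353 ext [619.1115733  743.36703971]
riser ((611.757568359375, -44.575927734375), (278.3542175292969, 523.586669921875), 6.663743019104004)
6.4333 [ 367.69372946 -429.82570107  222.71217042] 316.0089255039216
```

View pics/c4.png

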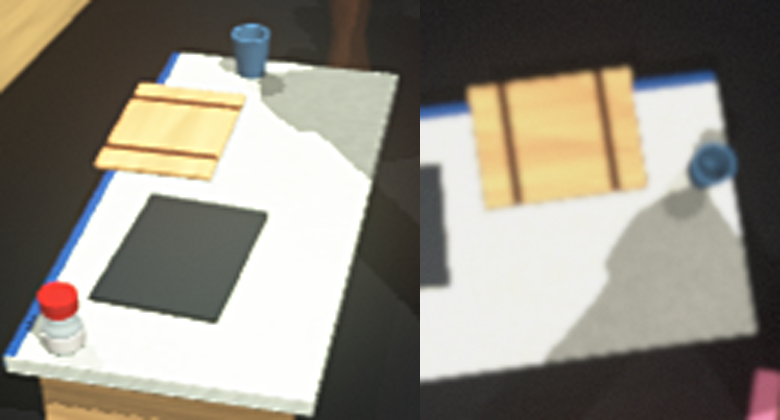

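The board is square to the edge (6.35° against 6.5°). Next I'll measure the overhang at sub-pixel level with edge profiles in the rectified top view.

```bash
cat > prof.py <<'E'
from h import *
def pix(c,xyz):
    k=get_calibration(c);T=np.linalg.inv(np.array(k["world_from_camera"]))
    p=xyz@T[:3,:3].T+T[:3,3];p=p*[1,-1,-1]
    return cv2.projectPoints(p,np.zeros(3),np.zeros(3),np.array(k["camera_matrix"]),np.float64(k["dist_coeffs"]))[0][:,0]
yaw=.1145;n=np.array([np.cos(yaw),np.sin(yaw)]);t=np.array([-n[1],n[0]])
def prof(im,c,nr,sr,z):
    N,S=np.meshgrid(nr,sr);P=N[...,None]*n+S[...,None]*t
    q=pix(c,np.concatenate([P,np.full(N.shape+(1,),z)],-1).reshape(-1,3)/1000).reshape(N.shape+(2,)).astype(np.float32)
    return cv2.remap(im.astype(np.float32),q[...,0],q[...,1],cv2.INTER_CUBIC).mean(0)
def cross(x,v,lvl):
    i=np.where(np.diff(np.sign(v-lvl)))[0];return [round(float(x[j]+(lvl-v[j])/(v[j+1]-v[j])*(x[j+1]-x[j])),1) for j in i]
def run():
    x=np.arange(600,800,1.)
    for c in("top","side"):
        im=read_camera(c)
        for sr in ((-70,-20),(-20,60),(60,150)):  # riser only: dark beyond edge; use blue channel
            v=prof(im,c,np.arange(690,780,1.),np.arange(*sr,2),.09)
            B=v[:,2]; b=B[35:37].mean();d=B[-30:].mean(); print(c,"edge",sr,cross(np.arange(690,780,1.),B,(d+np.median(B[28:36]))/2), cross(np.arange(690,780,1.),v[:,0],(v[:15,0].mean()+v[-20:,0].mean())/2))
        for sr in ((-285,-250),(-235,-205),(-190,-160)):
            v=prof(im,c,x,np.arange(*sr,2),.098);R=v[:,0];B=v[:,2]
            print(c,"board",sr,"front",cross(x[100:],R[100:],(R[60:110].mean()+R[-20:].mean())/2),"rear",cross(x[:50],B[:50],(B[:8].mean()+B[40:50].mean())/2))
if __name__=="__main__":
    run()
    im=read_camera("top");v=prof(im,"top",np.arange(700,760,3.),np.arange(-20,60,2),.09);print(np.round(v).astype(int).tolist())
    im=read_camera("side");v=prof(im,"side",np.arange(700,760,3.),np.arange(-20,60,2),.09);print(np.round(v).astype(int).tolist())
E
python3 prof.py
```

```text
top edge (-70, -20) [746.1] [738.2]
top edge (-20, 60) [694.2, 745.9] [692.1, 739.3]
top edge (60, 150) [748.6] [738.1]
top board (-285, -250) front [764.2] rear [632.8]
top board (-235, -205) front [764.0] rear [632.2]
top board (-190, -160) front [763.9] rear [632.9]
side edge (-70, -20) [721.4, 765.8, 767.9, 774.0] [722.9, 773.9]
side edge (-20, 60) [730.2, 769.8, 772.9] [763.4]
side edge (60, 150) [732.0, 739.9, 748.3, 759.7, 763.1] [720.5]
side board (-285, -250) front [791.8] rear [636.4]
side board (-235, -205) front [765.9] rear [626.2]
side board (-190, -160) front [768.0] rear [633.7]
[[225, 224, 221], [236, 236, 233], [238, 238, 235], [238, 238, 235], [238, 238, 235], [238, 238, 235], [238, 238, 235], [238, 238, 235], [238, 238, 235], [238, 237, 235], [235, 235, 234], [220, 223, 227], [173, 186, 208], [111, 137, 182], [68, 106, 165], [53, 90, 146], [46, 71, 112], [40, 50, 71], [37, 38, 43], [36, 35, 35]]
[[251, 252, 248], [251, 252, 248], [246, 248, 242], [238, 239, 231], [234, 234, 225], [235, 236, 228], [232, 234, 226], [227, 231, 224], [222, 228, 221], [217, 223, 214], [210, 202, 193], [207, 182, 174], [205, 173, 165], [206, 168, 160], [205, 165, 157], [205, 163, 156], [208, 167, 158], [214, 173, 166], [213, 176, 168], [216, 183, 173]]
```

```bash
sed -i 's/+(1,),z)/+(1,),z*1000)/' prof.py; python3 prof.py
```

```text
top edge (-70, -20) [727.5] [717.2]
top edge (-20, 60) [727.6] [717.3]
top edge (60, 150) [727.7] [717.2]
top board (-285, -250) front [740.0] rear [618.4]
top board (-235, -205) front [739.9] rear [617.5]
top board (-190, -160) front [739.8] rear [618.0]
side edge (-70, -20) [726.9] [717.6]
side edge (-20, 60) [727.1] [717.8]
side edge (60, 150) [727.4] [718.4]
side board (-285, -250) front [739.9] rear [618.3]
side board (-235, -205) front [740.0] rear [616.7]
side board (-190, -160) front [739.6] rear [617.0]
[[238, 238, 235], [238, 238, 235], [238, 238, 235], [237, 237, 235], [227, 229, 230], [187, 197, 213], [121, 144, 186], [71, 108, 167], [53, 90, 146], [46, 70, 110], [39, 48, 66], [35, 35, 39], [35, 33, 34], [35, 34, 34], [35, 34, 35], [37, 36, 37], [38, 37, 38], [38, 37, 38], [38, 37, 38], [38, 37, 38]]
[[252, 234, 230], [252, 230, 226], [252, 228, 223], [253, 228, 224], [255, 230, 225], [250, 225, 218], [145, 152, 195], [88, 115, 191], [86, 115, 187], [69, 83, 119], [56, 54, 48], [56, 53, 43], [56, 54, 47], [55, 54, 47], [55, 53, 47], [54, 52, 46], [53, 52, 46], [53, 52, 45], [52, 51, 44], [52, 50, 44]]
```

Both cameras agree: the edge is at n=727.4 and the board front at about 739, an overhang of about 12 mm. It needs about 28 mm more, which puts the TCP at n≈635.4. Going back in.

Call:
step_arm:
  commands:
    - {"translation": [25, -25.7, 0], "roll": 0}
    - {"translation": [25, -25.7, 0], "roll": 0}
    - {"translation": [25, -25.7, 0], "roll": 0}
    - {"translation": [25, -25.7, 0], "roll": 0}
    - {"translation": [25, -25.7, 0], "roll": 0}
    - {"translation": [25, -25.7, 0], "roll": 0}
    - {"translation": [25, -25.7, 0], "roll": 0}
    - {"translation": [25, -25.7, 0], "roll": 0}
    - {"translation": [25, -25.7, 0], "roll": 0}
    - {"translation": [25, -25.7, 0], "roll": 0}
    - {"translation": [0, 0, 30], "roll": 0}
    - {"translation": [0, 0, 30], "roll": 0}
    - {"translation": [0, 0, 30], "roll": 0}
    - {"translation": [0, 0, 20], "roll": 0}
    - {"translation": [0, 0, 5], "roll": 0}
    - {"translation": [0, 0, 0], "roll": 0}
    - {"translation": [0, 0, 0], "roll": 0}

```text
time: 8.25
tool_pos: [0.5884, -0.1452, 0.1088]
tool_rot: [3.141, -0.001, 0.115]
contact_force: [-0.1, -0.8, 1.0]
opening: 0.0918
grip_force: 0.0
```

```bash
cat > st.py <<'E'
from prof import *
L=[]
for _ in range(4):
    read_camera("top");s=observe();p=np.array(s["tool_pos"])*1000;L.append([p[:2]@n,p[:2]@t,p[2],s["tool_rot"][2]*1000])
print(s["time"],np.round(L,1).tolist(),np.mean(L,0).round(2),s["contact_force"])
E
python3 st.py
```

```text
8.45 [[568.3, -211.7, 109.5, 114.9], [568.3, -211.8, 109.7, 114.9], [568.2, -211.8, 109.6, 114.8], [568.1, -211.7, 109.4, 114.8]] [ 568.23 -211.78  109.55  114.83] [-0.438483   -0.39793349 -0.19979702]
```

Call:
step_arm:
  commands:
    - {"translation": [0, 0, 9], "roll": 0}
    - {"translation": [0, 0, 7], "roll": 0}
    - {"translation": [6, 0, 0.5], "roll": 0}
    - {"translation": [8, 0, 0], "roll": 0}
    - {"translation": [8, 0, 0], "roll": 0}
    - {"translation": [6, 0, 0], "roll": 0}
    - {"translation": [5, 0, 0], "roll": 0}
    - {"translation": [5, 0, 0], "roll": 0}
    - {"translation": [5, 0, 0], "roll": 0}
    - {"translation": [5, 0, 0], "roll": 0}
    - {"translation": [5, 0, 0], "roll": 0}
    - {"translation": [5, 0, 0], "roll": 0}
    - {"translation": [4, 0, 0], "roll": 0}
    - {"translation": [2, 0, 0], "roll": 0}
    - {"translation": [1, 0, 0], "roll": 0}
    - {"translation": [1, 0, 0], "roll": 0}
    - {"translation": [0, 0, 0], "roll": 0}
    - {"translation": [0, 0, 0], "roll": 0}

```text
time: 9.95
tool_pos: [0.6533, -0.1376, 0.0913]
tool_rot: [3.141, -0.0, 0.115]
contact_force: [0.1, -0.3, 0.6]
opening: 0.0918
grip_force: 0.0
```

```bash
python3 st.py
```

```text
10.15 [[633.3, -211.3, 91.3, 114.7], [633.3, -211.3, 91.3, 114.7], [633.2, -211.3, 91.3, 114.7], [633.2, -211.3, 91.3, 114.7]] [ 633.25 -211.33   91.34  114.71] [-0.92580772  0.49978556 -1.21686985]
```

Call:
step_arm:
  commands:
    - {"translation": [1, 0, -0.7], "roll": 0}
    - {"translation": [1.1, 0, 0], "roll": 0}
    - {"translation": [0, 0, 0], "roll": 0}
    - {"translation": [0, 0, 0], "roll": 0}

```text
time: 10.48
tool_pos: [0.6555, -0.1373, 0.0919]
tool_rot: [3.141, -0.0, 0.115]
contact_force: [0.7, 0.5, -0.1]
opening: 0.0919
grip_force: 0.0
```

```bash
python3 st.py
```

```text
10.6833 [[635.5, -211.3, 91.9, 114.9], [635.4, -211.3, 91.9, 114.8], [635.4, -211.3, 91.9, 114.8], [635.4, -211.3, 91.9, 114.8]] [ 635.43 -211.27   91.92  114.82] [ 0.18504341 -0.43848826 -0.63600674]
```

Call:
step_arm:
  commands:
    - {"translation": [-10, 0, 0], "roll": 0}
    - {"translation": [-20, 0, 0], "roll": 0}
    - {"translation": [-10, 0, -25], "roll": 0}
    - {"translation": [0, 0, -35], "roll": 0}
    - {"translation": [0, 0, -35], "roll": 0}
    - {"translation": [0, 0, -35], "roll": 0}
    - {"translation": [-25, 25, 0], "roll": 0}
    - {"translation": [-25, 25, 0], "roll": 0}
    - {"translation": [-25, 25, 0], "roll": 0}
    - {"translation": [-25, 25, 0], "roll": 0}
    - {"translation": [-25, 25, 0], "roll": 0}
    - {"translation": [-25, 25, 0], "roll": 0}
    - {"translation": [-25, 25, 0], "roll": 0}
    - {"translation": [-25, 25, 0], "roll": 0}
    - {"translation": [-25, 25, 0], "roll": 0}
    - {"translation": [-25, 25, 0], "roll": 0}
    - {"translation": [0, 0, 0], "roll": 0}
    - {"translation": [0, 0, 0], "roll": 0}

```text
time: 12.18
tool_pos: [0.3946, -0.4202, 0.2219]
tool_rot: [3.142, -0.0, 0.111]
contact_force: [0.0, 0.1, 0.5]
opening: 0.0918
grip_force: 0.0
```

```bash
sed -i 's/x\[100:\],R\[100:\]/x[120:],R[120:]/; s/x\[:50\],B\[:50\],(B\[:8\].mean()+B\[40:50\]/x[10:80],B[10:80],(B[10:30].mean()+B[60:75]/' prof.py; python3 -c "
from prof import *
run()"; python3 m.py pics/c5.png | grep -v side
```

```text
top edge (-70, -20) [727.5] [717.2]
top edge (-20, 60) [727.6] [717.3]
top edge (60, 150) [727.8] [717.2]
top board (-285, -250) front [767.1] rear [645.5]
top board (-235, -205) front [767.2] rear [644.8]
top board (-190, -160) front [767.2] rear [645.2]
side edge (-70, -20) [726.9] [717.6]
side edge (-20, 60) [727.1] [717.8]
side edge (60, 150) [727.4] [718.3]
side board (-285, -250) front [767.1] rear [645.6]
side board (-235, -205) front [767.2] rear [643.7]
side board (-190, -160) front [767.1] rear [644.3]
top board [ 727.78796387 -127.28294373] (125.21250915527344, 170.20547485351562) 6.425764083862305 riseryaw deg 6.5312905 trim n pct [719.52891812 724.24185306 728.93162847] centre n 708.5866375865317 ext [646.47154066 770.84461035]
riser ((625.2638549804688, -42.910919189453125), (305.62860107421875, 524.2258911132812), 6.853242874145508)
12.3833 [ 396.73436245 -417.86785114  222.0471675 ] 346.22825991655185
```

View pics/c5.png

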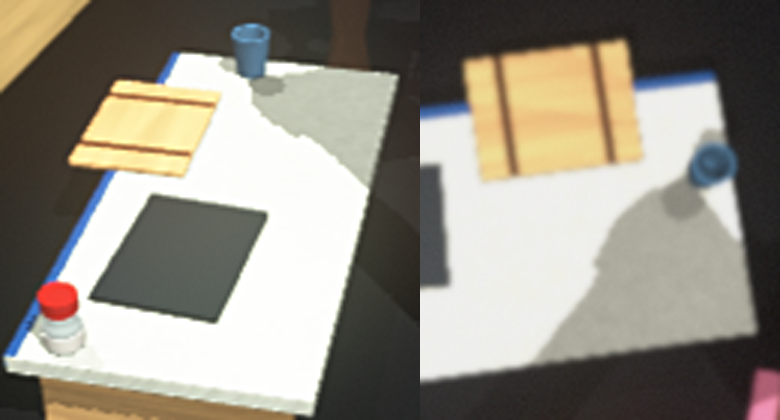

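The picture shows the board flat, square and about 39–40 mm past the blue edge (front at n≈767, edge at 727.4). The slate, egg cup and spice jar haven't moved, and the arm is clear.

```bash
python3 -c "
from cell import *
print(hand_in())"
```

```text
the job is handed in; nothing more can be done
None
```

I pushed the bamboo board along the riser until it stuck out about 39–40 mm past the blue-trimmed edge, square to within about 0.2°. It lies flat with the slate and everything else untouched, and I handed the job in after about 12.4 s on the robot's clock.

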